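# Lock the turning-roll shaft with its clamp screw

### The arm

A 7-joint arm with a two-finger parallel gripper is mounted at the origin on the work surface. World frame = base frame: x ahead of the robot, y to its left, z up, the work surface at z = 0. Lengths are in m, angles in rad, forces in N, time in s.
With the tool pointing down it reaches from about 0.4 to 0.875 m from the base axis. Payload 6.5 kg.
Tool frame: the origin (TCP) lies between the finger pads; the fingertips stand 11 mm ahead of it and the grasp point (between the pads) lies 8 mm behind it (env.nose_length is the distance from the TCP to the fingertips, in m); z points along the fingers, y is the direction in which the jaws open and shut (so a half turn about z gives the same grasp; the last joint's range is limited). The gripper opens to 88 mm and grips with 3 to 60 N. Pads are 18 mm wide; open, the fingers measure 123 mm over their backs; the gripper's body (75 mm by 187 mm) begins 45 mm behind the grasp point.
Start: joints at [1.101, 0.536, -0.004, 1.538, 0.003, 1.067, -0.071], TCP at [0.255, -0.598, 0.25] pointing down, gripper open.
Joint ranges: [-2.7, 2.7], [-0.37, 2.16], [-1.27, 1.26], [0.24, 2.4], [-1.31, 4.45], [0.19, 1.91], [-2.76, 2.76]. Speed limits (rad/s): [2.39, 2.39, 3.14, 3.14, 3.14, 3.14, 3.14].

### API

Orientations are given as a unit quaternion [x, y, z, w].
In Python, from plant import env, read_camera, camera_model, workorder gives the robot as it stands. The module is installed in compiled form; this text tells all that it offers.
- The arm moves only by the shell command python3 -m crank 'ROWS' [FORCE]. ROWS is JSON, a list of rows, each a list of 5 numbers: the opening, from 0 (shut) to 1 (fully open), then the shift along the tool's x, y, z as a fraction of full scale, then the turn about the tool's z as a fraction of full scale. In form: [[fingers, dx, dy, dz, roll], ...]. A call has 1 to 20 rows; each row is the pose to reach, as a shift and turn from the pose commanded when the call began, along the tool's axes at that moment, turning the shorter way round; what a row does not reach only later rows make up. Full scale, the value 1, is 15 cm for a shift and 180 degrees for a turn. A row lasts 1/8 s, in which the tool goes at most 62.5 mm and 10.7 degrees, less where a joint would pass 70% of its speed; a pose out of reach is approached as far as the arm can. A call with a number of a shift or a turn outside -1 to 1 is refused whole. A call with a gripper value outside its range is refused whole. The fingers move at their own pace and stop on an object; FORCE is the grip in N (left out, the last holds). Time passes only in rows, so rows that repeat a pose let the fingers close. It gives the time, the measured TCP pose, the force and the opening at its end, in the units of the state.
- env.sense(): the state, without advancing time (a new reading comes with each control period).
- read_camera(name): name is "scene" or "top" or "wrist"; returns the picture (480x640x3 uint8, red, green, blue); there is no depth.
- camera_model(name): a dict with "fx", "fy", "cx", "cy" (pixels), "pose" (4x4, takes a point from camera to world coordinates); the wrist camera has in their place "mount" (4x4, takes a point from camera to tool coordinates, whose origin is the TCP and whose axes are the flange's). Camera axes: x right, y up, looking along -z (the intrinsics and any distortion apply to the point x, -y, -z); pixel columns grow to the right and rows downward; lengths in m; the calibration is good to about 2 mm. A picture is of the moment at which its call begins: read the wrist's pose just before it. camera_model takes no time and is no camera call.
- workorder.hand_in(): hands the job in, once; it reports no verdict.
The state is a dict: "time_s": time; "q": joint angles; "qd": joint speeds; "effort": joint torques, N m; "ee_pos": TCP position; "ee_rot": TCP orientation; "contact_force": force on the tool from outside, world axes, zero at the start; "ft_torque": the same for the moment, N m; "gripper_width": finger opening in m.
Only numpy, scipy, OpenCV 4.12 (cv2) and the standard library are available. Lean on these libraries where they do the work, as an engineer would, in place of code of your own. Each camera call takes 0.05 s, during which the arm holds its last target. There are 200 camera calls.

### The job

On the pipe turning roll, swing the ball lever to turn the shaft until the flat on it faces straight up at the clamp screw in the hub. Then take the thicker of the two T-handled hex keys from the rack, seat it fully in the screw and turn it clockwise until you feel the screw bite firmly on the flat, without overtightening or forcing it (about half as much effort again as it takes to run the screw in is right; nearly twice is too much). Leave the key standing in the screw, let go of everything, and leave the thinner key and the other things on the bench where they are.

Things in the scene. Friction and masses are not known exactly. Their poses are not given: they have to be found in the camera images.
- fixture: Bench pipe turning roll, bolted down: base plate 110 x 290 x 12 mm (x, y, z), hub block 56 x 40 mm at its middle, top 90 mm above the bench. Origin: under the hub's middle at bench height; z up, y along the shaft. Two grey bearings, at y = -82 and +66 mm, 50 mm wide, tops 87 mm up; 90 mm rubber roller at y = 88 to 133 mm, top 105 mm up.
- shaft: Horizontal steel shaft, 36 mm across, through the hub. Origin: on its axis in the hub's middle, about 60 mm above the bench. It turns about its y. Its z is the outward normal of its flat (14 mm wide, 1.5 mm deep, running between the bearings) and also the way its lever points: the flat faces the screw when z, and the lever, stand straight up (within 0.1 rad).
- lever_ball (a point): Centre of the 26 mm black ball on the shaft's 10 mm lever rod, 80 mm from the shaft's axis, at the shaft's y = -115 mm. The lever starts leaning 0.35 to 1.0 rad to the fixture's -x side; upright, the ball is 140 mm above the bench. About 5 N at the ball turns the stiff shaft (0.35 N m), which stays where it is left.
- setscrew: Clamp screw upright in the hub: dark six-sided head 33 mm across, 18 mm tall, with a hexagon socket 18 mm across flats and 14 mm deep in its top. Origin: centre of the socket's mouth, about 113 mm above the bench; z up. Two opposite socket flats face its +x and -x. Clockwise from above drives it down 18 mm per full turn. The seated key has about 0.15 rad of play each way.
- nose: Sprung point of the clamp screw, hidden in the hub; origin at its lower end. The screw runs at 0.15 to 0.28 N m for 0.5 to 1.5 rad (differs each time) until the point meets the flat; then the torque climbs about 0.5 to 1 N m per rad. 0.09 N m above running torque is a firm bite (30 N on the flat); 0.2 N m above (70 N) is too tight and marks the shaft. On the round it bites early. Friction holds it.
- key_grip (a point): Centre of the black T-handle (86 x 28 x 26 mm; x along it, y across, z up) of the thicker hex key, 200 g, upright in a hole of the rack. Its steel hexagon shank, 17 mm across flats, reaches 61 mm below the handle's underside, the last 4 mm tapered. Two opposite shank flats face the handle's +y and -y; corners lie along x.
- key_tip (a point): Centre of the lower end of the thicker key, 74 mm below the handle's centre; z up along the key. Fully seated it rests 14 mm below the mouth of the socket.
- thin_key_grip (a point): Centre of the T-handle (58 x 20 x 26 mm) of the thinner, smaller hex key, shank 11 mm across flats: too thin for this screw. It stands in the rack's other hole; leave it.
- rack: Wooden rack block 190 x 50 x 50 mm (x, y, z), fixed. Origin under its middle. Two round holes 22 mm wide, 40 mm deep in its top, 60 mm either side of the middle along x; the keys stand in them in either order.
- key: The thicker hex key itself: origin at the lower end of its shank (the same point as key_tip).
- wrench: Bystander, leave it alone: 200 mm open-ended wrench lying on the bench. Origin at its underside.
- hammer: Bystander, leave it alone: 280 mm hammer lying on the bench. Origin at its underside.
- pipe_stub: Bystander, leave it alone: short steel pipe, 60 mm wide, 50 mm tall, standing on end. Origin at its underside.
- elbow: Bystander, leave it alone: aluminium pipe elbow, 52 mm thick, lying flat. Origin at its underside.
- square: Bystander, leave it alone: grey L-shaped welding square with 90 mm legs, 14 mm thick, lying flat. Origin at its underside.
Mind the look-alikes: they are no part of the job. Leave any brown, green or yellow look-alike of the key alone.

How it is judged:
On the way, in this order (a step that is already met when the one before it is completed fails the run):
1. the shaft's flat faces straight up at the screw (within 0.1 rad) and the shaft is at rest (angle between the z axis of shaft and the z axis of fixture, either way round below 0.1 rad and angular speed of shaft below 0.1 rad/s), for 0.3 s.
2. the thicker key is seated in the screw's socket (at least 10 mm deep), the flat still facing the screw (horizontal distance between key_tip and setscrew below 0.004 m and z of key_tip in the frame of setscrew below -0.01 m and angle between key_tip's own z axis and vertical below 0.15 rad and angle between the z axis of shaft and the z axis of fixture, either way round below 0.1 rad), for 0.2 s.
3. the screw bites on the flat with at least 30 N, the key still seated (all of step 2 and contact force between nose and anything else above 30 N), for 0.3 s.
At the end, for the whole second after the job is handed in: The shaft's flat faces straight up at the clamp screw within 0.1 rad, the screw's point presses on it with 30 to 70 N, and the thicker key stands at rest in the screw's socket, at least 10 mm deep, within 4 mm of its axis and within 0.15 rad of upright (all of step 3 and linear speed of key below 0.02 m/s); the robot touches nothing.
It fails at once if the screw is overtightened: its point presses on the shaft with more than 70 N (contact force between nose and anything else above 70 N).
It fails at once if the robot pushes on the turning roll roughly: more than 60 N (contact force between any of the arm, the fingers and fixture above 60 N).
It fails at once if a bystander is pushed more than 25 mm out of its place (the thinner key included) (distance of any of wrench, hammer, pipe_stub, square, elbow, thin_key_grip from where it was at the start of the episode above 0.025 m).
It also fails if it takes over 72 s, if anything falls off the work surface, if the arm or the gripper's body presses on something with over 40 N, if the wrist force passes 120 N, or if a joint passes its speed limit or range.

## Working session

There is one attempt and no reset: what is moved stays moved. The work goes in short steps, Python scripts to look and compute and a shell command to move; the robot and the scene stay as the last step left them, time stands still between calls to the robot, and variables do not carry over. Pictures are saved under pics/ and viewed, about 8 in all and at most 12, crops included, and the job is handed in when it is done.

```bash
mkdir -p pics; python3 - <<'E'
from plant import env, read_camera, camera_model
import cv2, numpy as np
s=env.sense(); print({k:np.round(v,4).tolist() for k,v in s.items()}, env.nose_length)
for n in ["scene","top"]:
    im=read_camera(n); cv2.imwrite(f"pics/{n}0.png",im[:,:,::-1])
    m=camera_model(n); print(n,{k:(np.round(v,4).tolist()) for k,v in m.items()})
m=camera_model("wrist"); print({k:(np.round(v,4).tolist()) for k,v in m.items()})
E
```

```text
{'time_s': 0.0, 'q': [1.1008, 0.5372, -0.0045, 1.5388, 0.0026, 1.0673, -0.0712], 'qd': [-0.0012, 0.0003, 0.0004, -0.0001, -0.0004, 0.0006, 0.001], 'effort': [0.0004, -57.0973, 0.9913, -25.1605, -0.0561, 0.018, 0.0002], 'ee_pos': [0.2551, -0.5972, 0.2489], 'ee_rot': [0.9797, 0.2006, -0.0002, -0.0008], 'contact_force': [0.1804, 0.6883, -0.4598], 'ft_torque': [-0.0274, 0.0244, 0.043], 'gripper_width': 0.088} 0.011
scene {'fx': 514.3457, 'fy': 514.3457, 'cx': 311.7484, 'cy': 244.018, 'pose': [[-0.4363, -0.5259, 0.7301, 1.4392], [0.8998, -0.247, 0.3597, 0.4948], [-0.0088, 0.8139, 0.581, 0.8103], [0.0, 0.0, 0.0, 1.0]]}
top {'fx': 467.2965, 'fy': 467.2965, 'cx': 334.201, 'cy': 238.7482, 'pose': [[0.0098, 0.9942, -0.1072, 0.4252], [-0.9998, 0.0116, 0.0158, 0.0774], [0.017, 0.1071, 0.9941, 1.4103], [0.0, 0.0, 0.0, 1.0]]}
{'fx': 347.9821, 'fy': 347.9821, 'cx': 318.9855, 'cy': 244.539, 'mount': [[-0.0002, 0.9631, 0.269, 0.0684], [1.0, 0.0003, -0.0003, 0.0002], [-0.0004, 0.269, -0.9631, -0.1345], [0.0, 0.0, 0.0, 1.0]]}
```

View pics/scene0.png

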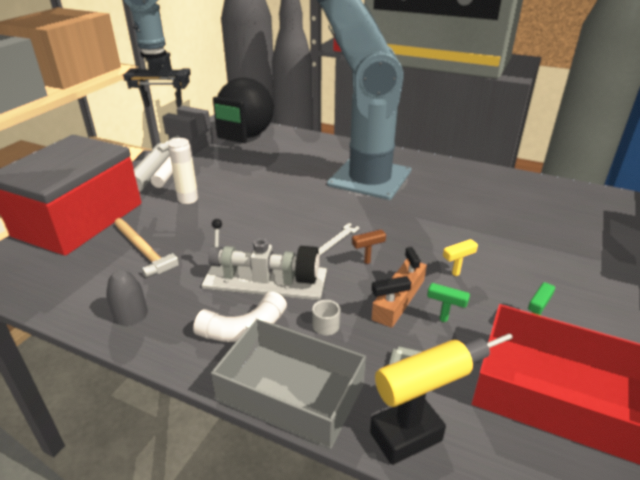

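View pics/top0.png

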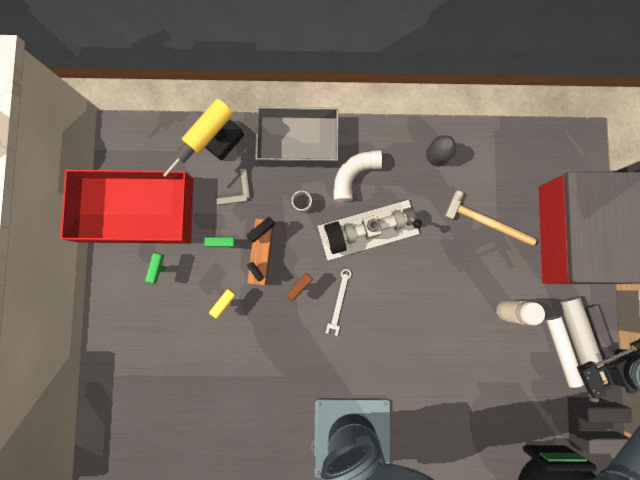

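The scene and top views show the roll near top pixel (370,230), its ball at (417,223), and the rack at (260,252). Key candidates in the top view are:
- large black at (261,229), in the rack's far hole
- small black at (255,271), in the rack's near hole
- brown (300,287), green (219,242) and (154,268), yellow (222,304), which are decoys

By the description I choose the large black one, and I'll check it in a close crop.

```bash
cat > h.py <<'E'
from plant import env, read_camera, camera_model
import cv2, numpy as np
from scipy.spatial.transform import Rotation as R
def pose(n,s=None):
    m=camera_model(n)
    if n!="wrist": return m,np.array(m["pose"])
    s=s or env.sense(); T=np.eye(4); T[:3,:3]=R.from_quat(s["ee_rot"]).as_matrix(); T[:3,3]=s["ee_pos"]
    return m,T@np.array(m["mount"])
def ray(n,uv,s=None):
    m,P=pose(n,s); d=P[:3,:3]@np.array([(uv[0]-m["cx"])/m["fx"],-(uv[1]-m["cy"])/m["fy"],-1]); return P[:3,3],d
def atz(n,uv,z,s=None):
    o,d=ray(n,uv,s); return o+d*(z-o[2])/d[2]
def proj(n,p,s=None):
    m,P=pose(n,s); c=np.linalg.inv(P)@np.append(p,1); return np.array([m["cx"]+m["fx"]*c[0]/-c[2],m["cy"]+m["fy"]*c[1]/c[2]])
def tri(obs,s=None):
    A=np.zeros((3,3));b=np.zeros(3)
    for n,uv in obs:
        o,d=ray(n,uv,s); d/=np.linalg.norm(d); M=np.eye(3)-np.outer(d,d); A+=M;b+=M@o
    return np.linalg.solve(A,b)
def crop(im,x,y,w,h,k): return cv2.resize(im[y:y+h,x:x+w],None,fx=k,fy=k,interpolation=cv2.INTER_CUBIC)
E
python3 - <<'E'
from h import *
t=cv2.imread("pics/top0.png"); s=cv2.imread("pics/scene0.png")
a=crop(t,230,190,200,100,4); b=crop(s,195,210,240,120,800/240)[:200+200]
cv2.imwrite("pics/c1.png",np.vstack([a,b])[:800]); print(a.shape,b.shape)
cv2.imwrite("pics/c1.png",cv2.resize(np.vstack([a,b]),None,fx=.75,fy=.75,interpolation=cv2.INTER_AREA))
E
```

```text
(400, 800, 3) (400, 800, 3)
```

View pics/c1.png

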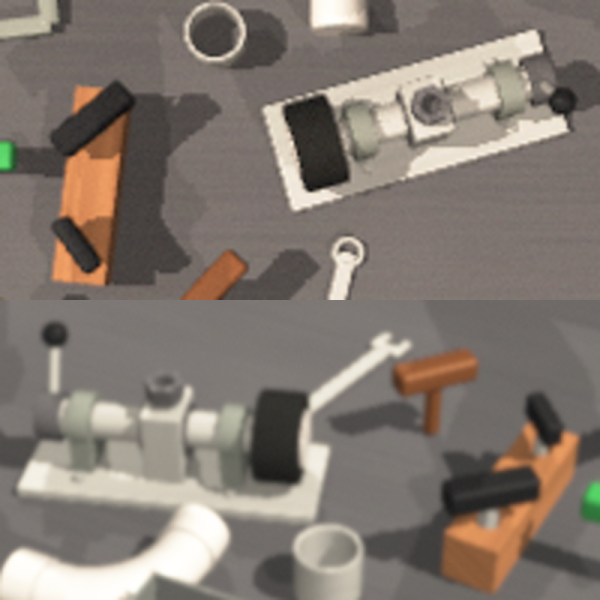

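```bash
python3 - <<'E'
from h import *
T=lambda u,v:(230+u/3,190+v/3); S=lambda u,v:(195+u/2.5,210+(v-300)/2.5)
c=np.array([atz("top",T(*p),.012)[:2] for p in [(265,107),(540,30),(568,130),(295,210)]])
print("corners",c.round(4).tolist(),"mean",c.mean(0).round(4))
# y axis of fixture points to the roller (left in image)
yv=(c[0]-c[1])+(c[3]-c[2]); print("fix yaw",np.arctan2(-yv[0],yv[1]), [np.linalg.norm(c[i]-c[(i+1)%4]).round(4) for i in range(4)])
print("screw top",atz("top",T(433,103),.113).round(4),"tri",tri([("top",T(433,103)),("scene",S(163,384))]).round(4))
print("ball tri",tri([("top",T(563,100)),("scene",S(55,334))]).round(4))
print("key c tri",tri([("top",T(93,118)),("scene",S(491,490))]).round(4), "atz",atz("top",T(93,118),.097).round(4))
a=[atz("top",T(*p),.097) for p in[(57,135),(127,92)]]; print("ends",np.round(a,4).tolist())
print("thin",atz("top",T(76,245),.09).round(4))
r=np.array([atz("top",T(*p),.05)[:2] for p in [(77,87),(128,97),(107,284),(53,280)]]); print("rack",r.round(4).tolist(),r.mean(0))
E
```

```text
corners [[0.6152, 0.1034], [0.6975, -0.1746], [0.5955, -0.2021], [0.5119, 0.0721]] mean [ 0.605  -0.0503]
fix yaw 0.2919284610268042 [np.float64(0.2899), np.float64(0.1056), np.float64(0.2867), np.float64(0.108)]
screw top [ 0.6072 -0.0555  0.113 ] tri [ 0.6067 -0.0537  0.1074]
ball tri [ 0.6076 -0.1717  0.1316]
key c tri [0.5925 0.2679 0.0816] atz [0.5912 0.2636 0.097 ]
ends [[0.5747, 0.297, 0.097], [0.6164, 0.2323, 0.097]]
thin [0.4719 0.2773 0.09  ]
rack [[0.6275, 0.2867], [0.6183, 0.2367], [0.4362, 0.2526], [0.4395, 0.3045]] [0.53036937 0.27013512]
```

```bash
cat >> h.py <<'E'
def go(p,yaw=None,s=None):
    "fractions from measured pose to reach p with tool-x yaw"
    s=s or env.sense(); M=R.from_quat(s["ee_rot"]).as_matrix()
    d=M.T@(np.array(p)-s["ee_pos"])/.15; y0=np.arctan2(M[1,0],M[0,0])
    r=0 if yaw is None else -((yaw-y0+np.pi)%(2*np.pi)-np.pi)/np.pi
    print("t%.2f frac"%s["time_s"],d.round(4),"roll",round(r,4),"yaw0",round(y0,4),"F",np.round(s["contact_force"],1),"T",np.round(s["ft_torque"],3),"w",round(s["gripper_width"],4),"pos",np.round(s["ee_pos"],4),"q",np.round(s["q"],2))
E
python3 -c "
from h import *
go([.615,-.11,.27],.292)"
```

```text
t0.10 frac [ 3.4824 -2.0444 -0.1377] roll 0.0356 yaw0 0.4039 F [ 0.1 -0.2 -1.4] T [-0.012 -0.002 -0.004] w 0.0883 pos [ 0.2552 -0.5972  0.2489] q [ 1.1   0.54 -0.    1.54  0.    1.07 -0.07]
```

```bash
for i in 1 2 3; do :; done
python3 -m crank '[[1,0.4,-0.23,-0.05,0],[1,0.8,-0.45,-0.1,0],[1,0.9,-0.53,-0.13,0]]'
python3 -m crank '[[1,0.4,-0.23,0,0],[1,0.8,-0.45,0,0],[1,0.9,-0.53,0,0]]'
python3 -m crank '[[1,0.4,-0.23,0,0],[1,0.8,-0.45,0,0],[1,0.9,-0.53,0,0]]'
python3 -m crank '[[1,0.4,-0.23,0,0.018],[1,0.78,-0.45,0,0.036],[1,0.78,-0.45,0,0.036],[1,0.78,-0.45,0,0.036]]'
python3 - <<'E'
from h import *
go([.615,-.11,.27],.292)
s=env.sense(); im=read_camera("wrist"); cv2.imwrite("pics/w1.png",im[:,:,::-1]); 
for n,p in dict(screw=[.606,-.0545,.113],ball=[.6076,-.1717,.1316]).items(): print(n,proj("wrist",p,s))
import json; json.dump({k:np.array(v).tolist() for k,v in s.items()},open("w1.json","w"))
E
```

```text
time_s: 0.48
ee_pos: [0.3509, -0.4681, 0.2691]
ee_rot: [0.979, 0.203, 0.0, -0.001]
contact_force: [-0.4, 0.8, 0.7]
gripper_width: 0.0882
time_s: 0.85
ee_pos: [0.4434, -0.3417, 0.269]
ee_rot: [0.979, 0.203, 0.0, -0.001]
contact_force: [-0.2, -1.1, 0.2]
gripper_width: 0.0881
time_s: 1.23
ee_pos: [0.5359, -0.2153, 0.2689]
ee_rot: [0.979, 0.203, 0.0, -0.001]
contact_force: [-0.4, -0.4, 0.5]
gripper_width: 0.0877
time_s: 1.72
ee_pos: [0.6149, -0.111, 0.2686]
ee_rot: [0.989, 0.146, -0.001, 0.0]
contact_force: [-0.4, -0.3, 0.8]
gripper_width: 0.0879
t1.73 frac [ 0.0027 -0.0064 -0.0093] roll 0.0001 yaw0 0.2922 F [-0.4 -0.3  0.8] T [ 0.011 -0.051  0.014] w 0.0879 pos [ 0.6149 -0.111   0.2686] q [ 0.22  0.48 -0.16  1.58  0.09  1.09 -1.24]
screw [251.84869748 221.27251481]
ball [386.62435514 264.28636255]
```

View pics/w1.png

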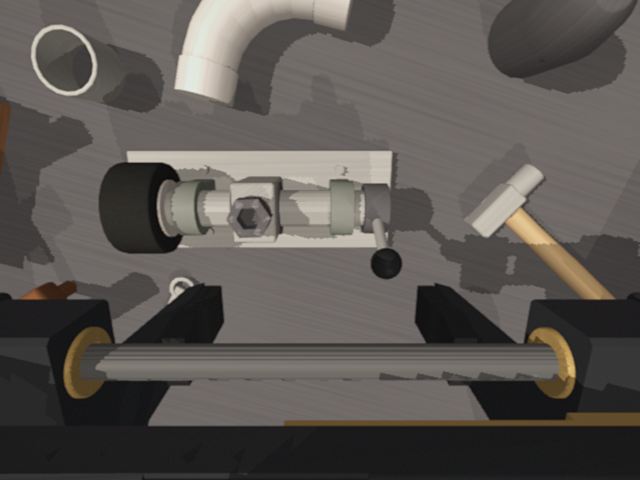

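The wrist view shows the plate aligned with the image. The ball is at (386,264), the socket near (250,215), the hub at (256,208), and the hammer and wrench are clear.

```bash
python3 -c "
from h import *
im=cv2.imread('pics/w1.png'); cv2.imwrite('pics/c2.png',crop(im,215,180,70,60,10))"
```

```text
(no output)
```

View pics/c2.png

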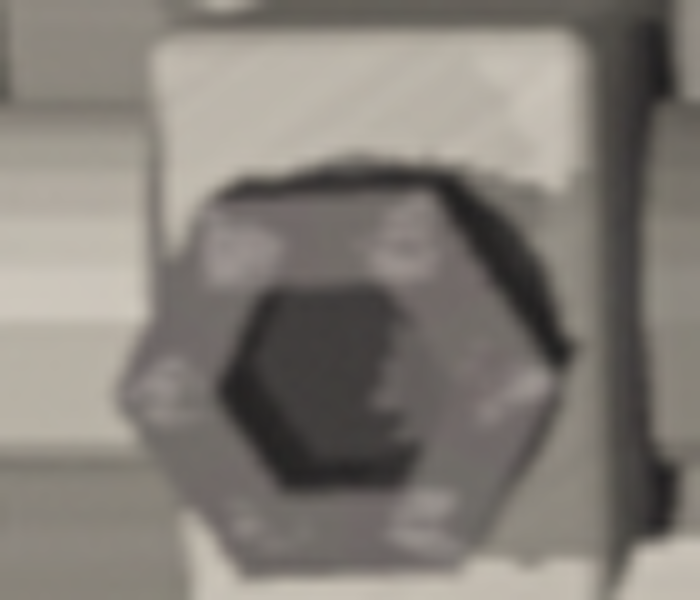

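```bash
python3 - <<'E'
from h import *; import json
s=json.load(open("w1.json"))
c=np.array([(120,395),(210,195),(430,190),(562,380),(465,572),(240,575)])/10-.45+[215,180]
W=np.array([atz("wrist",p,.111,s)[:2] for p in c]); m=W.mean(0); v=W-m
a=np.unwrap(np.arctan2(v[:,1],v[:,0])*6)/6; print("screw",m,"r",np.linalg.norm(v,axis=1).round(4),"corner yaw mod60",np.mod(np.arctan2(v[:,1],v[:,0]),np.pi/3).round(3), "expect 0.292+pi/2 mod",np.mod(.292+np.pi/2,np.pi/3))
b=tri([("top",(230+563/3,190+100/3)),("wrist",(386,263.5))],s); print("ball",b)
P=np.array([atz("wrist",p,.012,s)[:2] for p in [(127,151),(391,151),(391,246)]]); print(P, "yaw",np.arctan2(*( (P[0]-P[1])*[-1,1])))
cam=0
o=np.array([.605,-.0503]); print("screw tri",tri([("top",(230+433/3,190+103/3)),("wrist",(248.4,218)),("scene",(195+163/2.5,210+84/2.5))],s))
E
```

```text
screw [ 0.60723201 -0.05074371] r [0.0187 0.0191 0.0189 0.0191 0.0192 0.0191] corner yaw mod60 [0.855 0.834 0.863 0.845 0.846 0.825] expect 0.292+pi/2 mod 0.815598775598299
ball [ 0.60841772 -0.1723256   0.13192837]
[[ 0.61662741  0.10658309]
 [ 0.69907474 -0.16772092]
 [ 0.59813676 -0.20431908]] yaw 0.29197890350940375
screw tri [ 0.60709936 -0.05235293  0.10866611]
```

```bash
python3 -c "
from h import *
go([.6085,-.1722,.124],.292)"
```

```text
t1.77 frac [-0.1493  0.3684  0.9656] roll -0.0007 yaw0 0.2898 F [-0.5 -0.   0.3] T [-0.041  0.054 -0.019] w 0.0879 pos [ 0.6144 -0.1127  0.2688] q [ 0.22  0.48 -0.16  1.58  0.09  1.09 -1.24]
```

```bash
python3 -m crank '[[0.6,-0.15,0.37,0,0],[0.6,-0.15,0.37,0.35,0],[0.6,-0.15,0.37,0.7,0],[0.6,-0.15,0.37,0.96,0],[0.6,-0.15,0.37,0.96,0],[0.6,-0.15,0.37,0.96,0]]'
python3 -m crank '[[0.2,0,0,0,0],[0.1,0,0,0,0],[0.1,0,0,0,0],[0.1,0,0,0,0],[0.1,0,0,0,0],[0.1,0,0,0,0]]' 12
python3 -c "
from h import *
go([.640,-.161,.132],.292)"
```

```text
time_s: 2.52
ee_pos: [0.61, -0.1725, 0.127]
ee_rot: [0.99, 0.144, 0.001, 0.001]
contact_force: [0.4, -0.1, 0.2]
gripper_width: 0.053
time_s: 3.28
ee_pos: [0.6097, -0.1699, 0.1259]
ee_rot: [0.989, 0.145, 0.0, -0.0]
contact_force: [-2.1, 3.3, 6.6]
gripper_width: 0.0247
t3.27 frac [ 0.2106  0.0013 -0.0407] roll -0.0002 yaw0 0.2914 F [-2.1  3.3  6.6] T [ 0.61   0.505 -0.016] w 0.0247 pos [ 0.6097 -0.1699  0.1259] q [ 0.3   0.66 -0.13  1.67  0.11  0.82 -1.17]
```

```bash
python3 -m crank '[[0.1,0.037,0,-0.015,0],[0.1,0.075,0,-0.028,0],[0.1,0.112,0,-0.037,0],[0.1,0.148,0,-0.043,0],[0.1,0.185,0,-0.048,0],[0.1,0.22,0,-0.049,0],[0.1,0.22,0,-0.049,0],[0.1,0.22,0,-0.049,0],[0.1,0.22,0,-0.049,0]]' 12
python3 -m crank '[[0.5,0,0,0,0],[0.5,0,0,0,0],[0.5,0,0,0,0],[0.5,0,0,-0.5,0],[0.5,0,0,-0.9,0],[0.5,0,0,-0.9,0],[0.5,0,0,-0.9,0]]'
python3 - <<'E'
from h import *
import json
s=env.sense(); im=read_camera("wrist"); cv2.imwrite("pics/w2.png",im[:,:,::-1]); t=read_camera("top");sc=read_camera("scene")
cv2.imwrite("pics/t2.png",t[:,:,::-1]);cv2.imwrite("pics/s2.png",sc[:,:,::-1])
go([.64,-.161,.132],.292,s)
b=[.640,-.161,.14]
print([proj(n,b,s).round(1) for n in("wrist","top","scene")])
json.dump({k:np.array(v).tolist() for k,v in s.items()},open("w2.json","w"))
# fine crops
def c(n,f,k=50):
    u=proj(n,b,s); x,y=[int(np.clip(u[i]-k/2,0,(640,480)[i]-k)) for i in(0,1)]; print(n,x,y); return crop(cv2.imread(f),x,y,k,k,8*50/k)
cv2.imwrite("pics/c3.png",np.hstack([c("wrist","pics/w2.png",100),c("scene","pics/s2.png")]))
E
```

```text
time_s: 4.4
ee_pos: [0.6401, -0.1607, 0.1323]
ee_rot: [0.989, 0.145, -0.001, -0.001]
contact_force: [-4.0, 2.5, 3.4]
gripper_width: 0.0247
time_s: 5.28
ee_pos: [0.6413, -0.1615, 0.2679]
ee_rot: [0.989, 0.145, 0.001, 0.0]
contact_force: [-0.2, -0.2, -0.3]
gripper_width: 0.0441
t5.28 frac [-0.0081 -0.0066  0.9057] roll -0.0004 yaw0 0.2906 F [-0.2 -0.2 -0.3] T [ 0.002 -0.003 -0.021] w 0.0441 pos [ 0.6413 -0.1615  0.2679] q [ 0.27  0.54 -0.14  1.48  0.08  1.12 -1.16]
[array([317.3, 240.1]), array([413.5, 211.7]), array([211.5, 228.4])]
wrist 267 190
scene 186 203
```

View pics/c3.png

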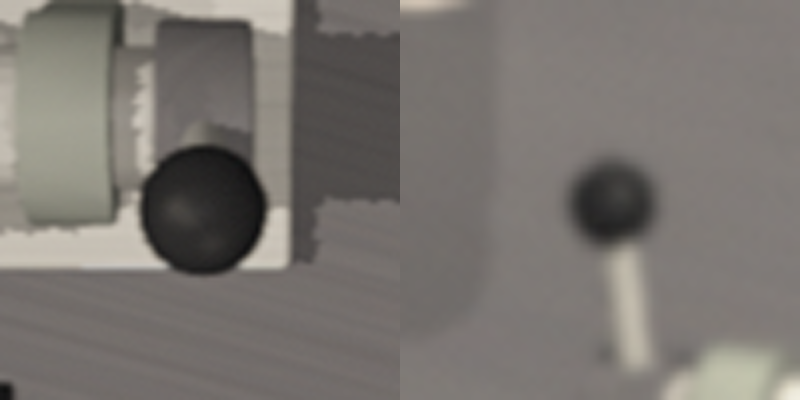

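The ball stands at wrist (317,242), against (317,240) predicted for upright, so it is about 2 mm short (0.02–0.03 rad), inside the 0.1 limit. Next is the key.

```bash

python3 -m crank '[[1,0.06,-0.35,0,0],[1,0.12,-0.7,0,0],[1,0.17,-0.94,0,0]]'
python3 -m crank '[[1,0.06,-0.35,0,0],[1,0.12,-0.7,0,0],[1,0.17,-0.94,0,0]]'
python3 -m crank '[[1,0.06,-0.35,0,-0.058],[1,0.12,-0.7,0,-0.116],[1,0.17,-0.94,0,-0.174],[1,0.17,-0.94,0,-0.232],[1,0.17,-0.94,0,-0.29],[1,0.17,-0.94,0,-0.348],[1,0.17,-0.94,0,-0.406],[1,0.17,-0.94,0,-0.464],[1,0.17,-0.94,0,-0.522],[1,0.17,-0.94,0,-0.588],[1,0.17,-0.94,0,-0.588],[1,0.17,-0.94,0,-0.588],[1,0.17,-0.94,0,-0.588]]'
python3 - <<'E'
from h import *
import json
s=env.sense(); im=read_camera("wrist"); cv2.imwrite("pics/w3.png",im[:,:,::-1])
go([.592,.266,.27],2.14,s)
print(proj("wrist",[.592,.266,.097],s))
json.dump({k:np.array(v).tolist() for k,v in s.items()},open("w3.json","w"))
E
```

```text
time_s: 5.8
ee_pos: [0.6238, -0.016, 0.2657]
ee_rot: [0.989, 0.146, -0.002, -0.001]
contact_force: [-0.4, -0.3, 0.5]
gripper_width: 0.0719
time_s: 6.18
ee_pos: [0.6076, 0.1263, 0.2657]
ee_rot: [0.989, 0.146, -0.002, -0.0]
contact_force: [0.7, 0.0, -0.2]
gripper_width: 0.0883
time_s: 7.8
ee_pos: [0.593, 0.2658, 0.2672]
ee_rot: [0.482, 0.876, -0.0, -0.0]
contact_force: [-0.1, -0.4, -0.9]
gripper_width: 0.088
t7.80 frac [ 0.0048 -0.0052 -0.0184] roll -0.0013 yaw0 2.1361 F [-0.1 -0.4 -0.9] T [-0.004 -0.088  0.018] w 0.088 pos [0.593  0.2658 0.2672] q [-0.07  0.6  -0.64  1.49  0.37  1.17 -0.2 ]
[319.04681363 226.42279155]
```

View pics/w3.png

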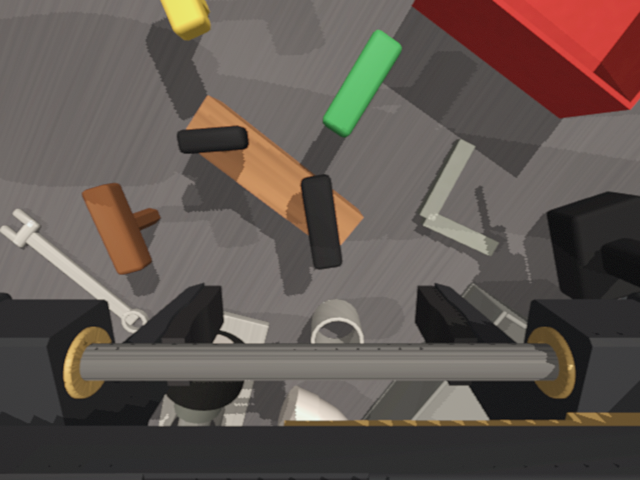

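The wrist view shows the large black handle with top-face ends at (315.5,177) and (327,266). The thin key is at (212,139), and the brown, green and yellow decoys are apart. My choice is confirmed: it is about 90 px long against 70 px for the thin one.

```bash
python3 - <<'E'
from h import *; import json
s=json.load(open("w3.json"))
a=atz("wrist",(315.5,177.5),.097,s); b=atz("wrist",(327,266.5),.097,s); d=a-b
print(a,b,(a+b)/2,np.linalg.norm(d),np.arctan2(d[1],d[0]))
r=[atz("wrist",p,.05,s)[:2].round(4) for p in[(207,96),(363,215)]];print(r)
go([*((a+b)/2)[:2],.076],np.arctan2(d[1],d[0]))
E
```

```text
[0.56629474 0.30082536 0.097     ] [0.61852188 0.23791099 0.097     ] [0.59240831 0.26936817 0.097     ] 0.08176730856321086 2.263641353869181
[array([0.4417, 0.3065]), array([0.6291, 0.2914])]
t7.85 frac [0.0225 0.0092 1.2759] roll -0.0405 yaw0 2.1365 F [0.5 0.1 1.2] T [-0.037 -0.185 -0.023] w 0.0884 pos [0.5931 0.2658 0.2674] q [-0.07  0.6  -0.64  1.49  0.37  1.17 -0.2 ]
```

```bash
python3 -m crank '[[0.75,0.022,0.009,0,-0.04],[0.75,0.022,0.009,0.35,-0.04],[0.75,0.022,0.009,0.7,-0.04],[0.75,0.022,0.009,0.7,-0.04],[0.75,0.022,0.009,0.7,-0.04]]'
python3 - <<'E'
from h import *
go([.5924,.2675,.076],2.263)
s=env.sense(); im=read_camera("wrist"); cv2.imwrite("pics/w4.png",im[:,:,::-1])
print([proj("wrist",p,s).round(1) for p in ([.5924,.2675,.097],[.5924-.0275,.2675+.0331,.097],[.5924+.0275,.2675-.0331,.097])])
import json;json.dump({k:np.array(v).tolist() for k,v in s.items()},open("w4.json","w"))
E
```

```text
time_s: 8.48
ee_pos: [0.5934, 0.2702, 0.1646]
ee_rot: [0.425, 0.905, 0.001, 0.001]
contact_force: [1.0, -0.1, 0.0]
gripper_width: 0.066
t8.47 frac [-0.0096 -0.0184  0.5908] roll 0.0001 yaw0 2.2633 F [ 1.  -0.1  0. ] T [ 0.002 -0.084 -0.05 ] w 0.066 pos [0.5934 0.2702 0.1646] q [-0.09  0.72 -0.62  1.57  0.47  1.   -0.15]
[array([315.6, 266.4]), array([315.3, 196.2]), array([315.8, 329.4])]
```

View pics/w4.png

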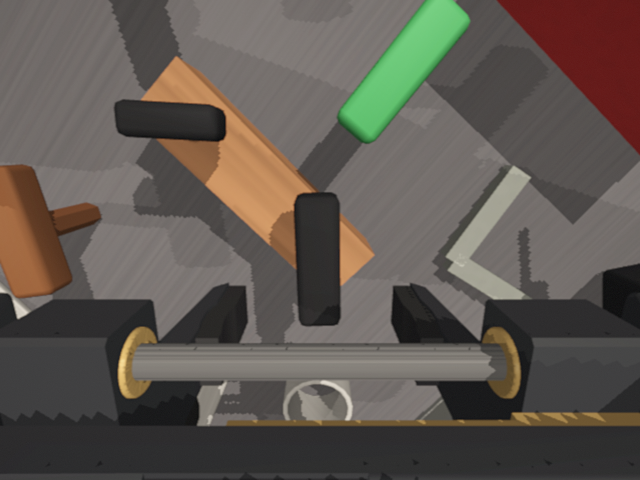

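The handle sits at cols 297–338, rows 194–324, and is aligned with the tool. Now I grasp it.

```bash
python3 -m crank '[[0.75,0.0,-0.006,0.3,0],[0.75,0.0,-0.006,0.59,0],[0.75,0.0,-0.006,0.59,0],[0.75,0.0,-0.006,0.59,0]]'
python3 -m crank '[[0.2,0,0,0,0],[0.2,0,0,0,0],[0.2,0,0,0,0],[0.2,0,0,0,0],[0.2,0,0,0,0],[0.2,0,0,0,0]]' 40
python3 -m crank '[[0.2,0,0,-0.15,0],[0.2,0,0,-0.35,0],[0.2,0,0,-0.6,0],[0.2,0,0,-0.9,0],[0.2,0,0,-0.9,0],[0.2,0,0,-0.9,0]]'
python3 - <<'E'
from h import *
go([.5924,.2675,.21],2.263)
s=env.sense(); im=read_camera("wrist"); cv2.imwrite("pics/w5.png",im[:,:,::-1]); sc=read_camera("scene"); cv2.imwrite("pics/s5.png",sc[:,:,::-1])
a=crop(im[:,:,::-1],210,190,220,220,400/220); u=proj("scene",s["ee_pos"]-np.array([0,0,.03]),s); x,y=(u-[50,50]).astype(int); print(x,y,u)
b=crop(cv2.imread("pics/s5.png"),x,y,100,100,4); cv2.imwrite("pics/c5.png",np.hstack([a,b]))
import json;json.dump({k:np.array(v).tolist() for k,v in s.items()},open("w5.json","w"))
E
```

```text
time_s: 9.02
ee_pos: [0.5934, 0.27, 0.077]
ee_rot: [0.425, 0.905, 0.002, 0.001]
contact_force: [0.2, 1.0, 0.1]
gripper_width: 0.0659
time_s: 9.78
ee_pos: [0.592, 0.2688, 0.0742]
ee_rot: [0.425, 0.905, 0.0, 0.0]
contact_force: [-0.1, 0.3, 2.2]
gripper_width: 0.0274
time_s: 10.52
ee_pos: [0.5912, 0.2682, 0.2089]
ee_rot: [0.425, 0.905, -0.001, -0.0]
contact_force: [-0.7, -0.5, -3.6]
gripper_width: 0.0273
t10.53 frac [-0.0086  0.0031 -0.0073] roll 0.0002 yaw0 2.2637 F [-0.7 -0.5 -3.6] T [-0.013 -0.108  0.026] w 0.0273 pos [0.5912 0.2682 0.2089] q [-0.07  0.67 -0.64  1.55  0.43  1.08 -0.13]
344 199 [394.42933677 249.74750557]
```

View pics/c5.png

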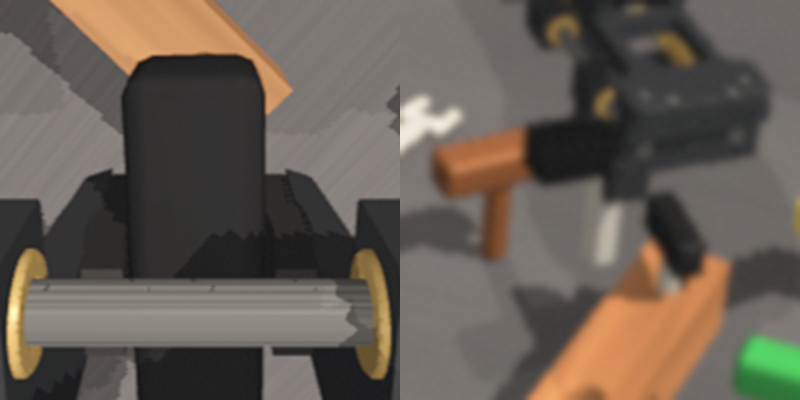

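```bash
python3 - <<'E'
from h import *; import json
s=json.load(open("w5.json")); m=camera_model("wrist"); M=np.array(m["mount"])
def t(uv,z):
    d=M[:3,:3]@[(uv[0]-m["cx"])/m["fx"],-(uv[1]-m["cy"])/m["fy"],-1]; o=M[:3,3]; return (o+d*(z-o[2])/d[2]).round(4)
for v in (57,): print("bottom edge",t((317,190+v*.55),.0032))
for v in (60,72,85,95): print("top",v,t((317,190+v*.55),-.0228))
print("sides top", t((210+125*.55,245),-.0228),t((210+265*.55,245),-.0228))
# shank in scene: crop (344,199)/4
g=cv2.imread("pics/s5.png")[199:299,344:444]; 
for r in range(46,72,3): print(r+199,g[r,42:62].mean(1).astype(int).tolist())
print("scene pred shank axis",[proj("scene",np.array(s["ee_pos"])-[0,0,d],s).round(1).tolist() for d in (.012,.04,.064)])
E
```

```text
bottom edge [ 0.0401 -0.0013  0.0032]
top 60 [ 0.0449 -0.0011 -0.0228]
top 72 [ 0.0427 -0.0011 -0.0228]
top 85 [ 0.0403 -0.0011 -0.0228]
top 95 [ 0.0384 -0.0011 -0.0228]
sides top [ 0.0374 -0.0139 -0.0228] [ 0.0374  0.0118 -0.0228]
245 [89, 95, 98, 100, 105, 110, 113, 105, 80, 52, 42, 43, 47, 50, 48, 49, 49, 50, 54, 64]
248 [107, 107, 107, 108, 113, 116, 116, 109, 89, 66, 56, 61, 66, 64, 59, 63, 65, 66, 63, 59]
251 [108, 108, 108, 110, 114, 117, 118, 121, 125, 134, 147, 155, 149, 127, 111, 106, 104, 103, 93, 68]
254 [106, 107, 105, 109, 113, 116, 119, 129, 149, 167, 174, 168, 149, 125, 111, 107, 106, 99, 85, 58]
257 [106, 106, 107, 109, 115, 117, 125, 144, 164, 174, 175, 165, 141, 118, 108, 107, 107, 106, 101, 89]
260 [107, 107, 108, 112, 115, 118, 130, 150, 168, 175, 172, 157, 131, 114, 107, 107, 108, 110, 120, 131]
263 [107, 107, 108, 110, 112, 117, 131, 153, 166, 167, 160, 141, 121, 110, 107, 105, 103, 102, 112, 133]
266 [112, 109, 108, 106, 107, 108, 110, 112, 113, 112, 110, 108, 108, 106, 101, 97, 93, 90, 91, 101]
269 [118, 114, 107, 104, 101, 103, 104, 106, 107, 107, 107, 104, 101, 95, 93, 91, 90, 89, 89, 89]
scene pred shank axis [[395.2, 242.7], [394.0, 253.6], [393.1, 262.7]]
```

The key is gripped (opening 27.3 mm, wrist load −3.6 N). The handle spans cols 125–265 in the left half and the shank is visible below. Next I move it above the screw.

```bash
python3 -c "
from h import *
go([.6073,-.052,.205],1.892)"
```

```text
t10.62 frac [-1.7111 -1.2787  0.0211] roll 0.1183 yaw0 2.2638 F [ 0.3  0.  -2. ] T [-0.029 -0.09   0.01 ] w 0.0278 pos [0.5909 0.268  0.2077] q [-0.07  0.67 -0.64  1.55  0.43  1.08 -0.13]
```

```bash
python3 -m crank '[[0.2,-0.25,-0.19,0,0],[0.2,-0.55,-0.41,0,0],[0.2,-0.85,-0.64,0,0],[0.2,-0.85,-0.64,0,0]]'
python3 -m crank '[[0.2,-0.25,-0.19,0,0.04],[0.2,-0.55,-0.41,0.02,0.08],[0.2,-0.86,-0.64,0.02,0.118],[0.2,-0.86,-0.64,0.02,0.118],[0.2,-0.86,-0.64,0.02,0.118],[0.2,-0.86,-0.64,0.02,0.118]]'
python3 -c "
from h import *
go([.6073,-.052,.192],1.892)"
```

```text
time_s: 11.12
ee_pos: [0.5995, 0.1019, 0.2071]
ee_rot: [0.429, 0.903, -0.003, -0.0]
contact_force: [-0.9, 0.4, -3.1]
gripper_width: 0.0272
time_s: 11.88
ee_pos: [0.6077, -0.0487, 0.2058]
ee_rot: [0.583, 0.812, 0.0, -0.001]
contact_force: [-0.2, 0.1, -1.6]
gripper_width: 0.0271
t11.88 frac [-0.0198 -0.0097  0.0918] roll 0.0014 yaw0 1.8965 F [-0.2  0.1 -1.6] T [-0.004 -0.077 -0.005] w 0.0271 pos [ 0.6077 -0.0487  0.2058] q [ 0.4   0.58 -0.55  1.66  0.34  1.    0.06]
```

```bash
python3 -m crank '[[0.2,-0.02,-0.01,0.05,0],[0.2,-0.02,-0.01,0.09,0],[0.2,-0.02,-0.01,0.09,0],[0.2,-0.02,-0.01,0.09,0]]'
python3 - <<'E'
from h import *
go([.6073,-.052,.192],1.892)
s=env.sense(); sc=read_camera("scene")[:,:,::-1]; cv2.imwrite("pics/s6.png",sc); w=read_camera("wrist")[:,:,::-1]; cv2.imwrite("pics/w6.png",w)
u=proj("scene",[.6073,-.052,.12],s); x,y=int(u[0]-20),int(u[1]-20); print(x,y,[proj("scene",np.array(s["ee_pos"])-[0,0,d],s).round(2).tolist() for d in (.01,.0642)],proj("scene",[.6073,-.052,.113],s).round(2))
a=crop(sc,x,y,40,40,10);b=crop(w,160,110,320,320,1.25); cv2.imwrite("pics/c6.png",np.hstack([a,b]))
import json;json.dump({k:np.array(v).tolist() for k,v in s.items()},open("w6.json","w"))
E
```

```text
time_s: 12.38
ee_pos: [0.6075, -0.0544, 0.1925]
ee_rot: [0.584, 0.811, 0.0, -0.0]
contact_force: [0.6, 0.1, -1.2]
gripper_width: 0.0273
t12.38 frac [0.0157 0.0037 0.0036] roll 0.0004 yaw0 1.8931 F [ 0.6  0.1 -1.2] T [-0.034 -0.142 -0.064] w 0.0273 pos [ 0.6075 -0.0544  0.1925] q [ 0.4   0.59 -0.54  1.67  0.35  0.97  0.06]
239 219 [[256.42, 216.67], [258.07, 236.27]] [259.46 241.84]
```

View pics/c6.png

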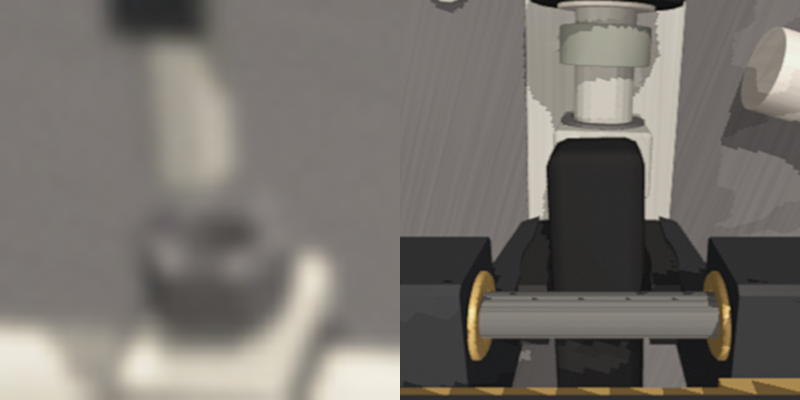

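In the scene crop the tip centre is at px (259.0,237) and the socket mouth at (260.2,242.5). Both are offset from prediction by the same ~(0.8,0.7) px, so my relative estimate holds. I correct by 2.4 mm and descend gently.

```bash
python3 -m crank '[[0.2,0.016,0.004,0.03,0],[0.2,0.016,0.004,0.06,0],[0.2,0.016,0.004,0.08,0],[0.2,0.016,0.004,0.09,0],[0.2,0.016,0.004,0.1,0],[0.2,0.016,0.004,0.11,0],[0.2,0.016,0.004,0.12,0],[0.2,0.016,0.004,0.12,0]]'
python3 -c "
from h import *
go([.6073,-.052,.165],1.892)"
```

```text
time_s: 13.48
ee_pos: [0.6073, -0.0516, 0.1746]
ee_rot: [0.584, 0.811, 0.0, -0.0]
contact_force: [0.0, 1.6, -0.9]
gripper_width: 0.0275
t13.47 frac [-0.0025 -0.0005  0.064 ] roll 0.0004 yaw0 1.8933 F [ 0.   1.6 -0.9] T [ 0.291  0.049 -0.05 ] w 0.0275 pos [ 0.6073 -0.0516  0.1746] q [ 0.39  0.61 -0.53  1.69  0.37  0.94  0.04]
```

```bash
python3 -m crank '[[0.2,0,0,0.01,0],[0.2,0,0,0.02,0],[0.2,0,0,0.03,0],[0.2,0,0,0.04,0],[0.2,0,0,0.04,0]]'
python3 -c "
from h import *
go([.6073,-.052,.165],1.892)"
```

```text
time_s: 14.1
ee_pos: [0.6071, -0.0512, 0.1689]
ee_rot: [0.584, 0.812, 0.0, -0.0]
contact_force: [-1.6, 4.0, -0.3]
gripper_width: 0.0273
t14.10 frac [-0.0056 -0.0008  0.0259] roll 0.0005 yaw0 1.8935 F [-1.6  4.  -0.3] T [0.86  0.2   0.007] w 0.0273 pos [ 0.6071 -0.0512  0.1689] q [ 0.39  0.62 -0.53  1.69  0.37  0.93  0.04]
```

```bash
python3 -m crank '[[0.2,0.005,0,0.01,0],[0.2,0.006,0,0.02,0],[0.2,0.006,0,0.03,0],[0.2,0.006,0,0.038,0],[0.2,0.006,0,0.042,0],[0.2,0.006,0,0.042,0]]'
python3 -c "
from h import *
go([.6073,-.052,.163],1.892)"
```

```text
time_s: 14.85
ee_pos: [0.6073, -0.051, 0.1632]
ee_rot: [0.585, 0.811, 0.0, 0.0]
contact_force: [-2.2, 4.1, 7.0]
gripper_width: 0.0274
t14.85 frac [-0.0065 -0.0022  0.0013] roll 0.0003 yaw0 1.893 F [-2.2  4.1  7. ] T [ 0.777  0.662 -0.024] w 0.0274 pos [ 0.6073 -0.051   0.1632] q [ 0.38  0.63 -0.52  1.7   0.38  0.92  0.03]
```

```bash
cat > tq.py <<'E'
from h import *
T=[];F=[]
for _ in range(4): s=env.sense(); T.append(s["ft_torque"]); F.append(s["contact_force"]); read_camera("top")
M=R.from_quat(s["ee_rot"]).as_matrix(); F=np.mean(F,0); T=np.array(T)
print("t%.2f yaw %.3f Tz %.3f sd %.3f Txy %s F %s Ftool %s z %.4f xy %s w %.4f q7 %.2f"%(s["time_s"],np.arctan2(M[1,0],M[0,0]),T[:,2].mean(),T[:,2].std(),T.mean(0)[:2].round(2),F.round(1),(M.T@F).round(1),s["ee_pos"][2],np.round(s["ee_pos"][:2],4),s["gripper_width"],s["q"][6]))
E
python3 tq.py
python3 -m crank '[[0.2,0,0,0,0.015],[0.2,0,0,0,0.03],[0.2,0,0,0.001,0.045],[0.2,0,0,0.002,0.06]]' 60; python3 tq.py
python3 -m crank '[[0.2,0,0,0.001,0.012],[0.2,0,0,0.002,0.024],[0.2,0,0,0.003,0.036],[0.2,0,0,0.004,0.048]]'; python3 tq.py
```

```text
t15.00 yaw 1.893 Tz 0.015 sd 0.028 Txy [0.8  0.68] F [-2.8  3.8  7.5] Ftool [ 4.4 -1.4 -7.5] z 0.1632 xy [ 0.6073 -0.051 ] w 0.0276 q7 0.03
time_s: 15.55
ee_pos: [0.6072, -0.0504, 0.1631]
ee_rot: [0.658, 0.753, 0.0, 0.0]
contact_force: [-3.2, 5.0, 9.4]
gripper_width: 0.0269
t15.70 yaw 1.705 Tz 0.207 sd 0.061 Txy [1.06 0.94] F [-3.9  4.4  9.5] Ftool [ 4.9 -3.3 -9.5] z 0.1631 xy [ 0.6072 -0.0504] w 0.0273 q7 -0.13
time_s: 16.25
ee_pos: [0.6072, -0.0503, 0.1627]
ee_rot: [0.713, 0.701, 0.0, 0.0]
contact_force: [-4.4, 4.6, 10.2]
gripper_width: 0.0275
t16.40 yaw 1.555 Tz 0.156 sd 0.033 Txy [1.15 1.03] F [-4.1  4.8 10.5] Ftool [  4.7  -4.1 -10.5] z 0.1627 xy [ 0.6072 -0.0502] w 0.0272 q7 -0.26
```

```bash
sed -i 's/range(4)/range(7)/' tq.py
python3 -m crank '[[0.2,0.003,-0.003,0,0.012],[0.2,0.003,-0.003,0.001,0.024],[0.2,0.003,-0.003,0.001,0.036],[0.2,0.003,-0.003,0.002,0.048]]'|tail -0; python3 tq.py
python3 -m crank '[[0.2,0,0,0,0.012],[0.2,0,0,0.001,0.024],[0.2,0,0,0.002,0.036],[0.2,0,0,0.002,0.04]]' |tail -0; python3 tq.py
```

```text
t17.25 yaw 1.404 Tz 0.170 sd 0.033 Txy [1.05 0.68] F [-3.   4.3  8.1] Ftool [ 3.7 -3.6 -8.1] z 0.1623 xy [ 0.6071 -0.05  ] w 0.0274 q7 -0.39
t18.10 yaw 1.278 Tz 0.228 sd 0.030 Txy [1.12 0.59] F [-2.5  4.4  7.6] Ftool [ 3.5 -3.7 -7.6] z 0.1619 xy [ 0.6072 -0.0499] w 0.0273 q7 -0.50Exception ignored on flushing sys.stdout:
BrokenPipeError: [Errno 32] Broken pipe
Exception ignored on flushing sys.stdout:
BrokenPipeError: [Errno 32] Broken pipe
```

```bash

python3 -m crank '[[0.2,0,0,0,0.004],[0.2,0,0,0.001,0.008],[0.2,0,0,0.001,0.012]]' >/dev/null; python3 tq.py;python3 tq.py
```

```text
t18.82 yaw 1.241 Tz 0.224 sd 0.027 Txy [1.12 0.58] F [-2.4  4.6  7.8] Ftool [ 3.5 -3.8 -7.8] z 0.1618 xy [ 0.6072 -0.0499] w 0.0272 q7 -0.54
t19.18 yaw 1.241 Tz 0.202 sd 0.022 Txy [1.14 0.58] F [-2.4  4.3  8.3] Ftool [ 3.4 -3.6 -8.3] z 0.1618 xy [ 0.6073 -0.0498] w 0.0273 q7 -0.54
```

```bash
sed -i 's/range(7)/range(10)/' tq.py
python3 -m crank '[[0.2,0,0,0,0.005],[0.2,0,0,0.001,0.010],[0.2,0,0,0.001,0.015]]' >/dev/null; python3 tq.py
```

```text
t20.05 yaw 1.194 Tz 0.214 sd 0.021 Txy [1.16 0.6 ] F [-2.3  4.6  8.3] Ftool [ 3.4 -3.8 -8.3] z 0.1617 xy [ 0.6073 -0.0498] w 0.0271 q7 -0.58
```

```bash
sed -i 's/range(10)/range(6)/' tq.py
for i in 1; do python3 -m crank '[[0.2,0,0,0,0.006],[0.2,0,0,0.001,0.012],[0.2,0,0,0.001,0.018]]' >/dev/null; done; python3 tq.py
```

```text
t20.73 yaw 1.137 Tz 0.205 sd 0.034 Txy [1.19 0.55] F [-2.1  3.9  8.1] Ftool [ 2.7 -3.6 -8.1] z 0.1615 xy [ 0.6073 -0.0497] w 0.0271 q7 -0.62
```

```bash
python3 -m crank '[[0.2,0,0,0,0.006],[0.2,0,0,0.001,0.012],[0.2,0,0,0.001,0.018]]' >/dev/null;  python3 tq.py
```

```text
t21.40 yaw 1.081 Tz 0.220 sd 0.017 Txy [1.22 0.52] F [-2.   4.9  7.4] Ftool [ 3.4 -4.1 -7.4] z 0.1614 xy [ 0.6073 -0.0497] w 0.0270 q7 -0.67
```

```bash
python3 -m crank '[[0.2,0,0,0,0.006],[0.2,0,0,0.001,0.012],[0.2,0,0,0.001,0.018]]' >/dev/null;  python3 tq.py
```

```text
t22.07 yaw 1.024 Tz 0.223 sd 0.022 Txy [1.26 0.49] F [-2.1  4.8  7.2] Ftool [ 3.  -4.2 -7.2] z 0.1612 xy [ 0.6074 -0.0497] w 0.0272 q7 -0.72
```

```bash
python3 -m crank '[[0.2,0,0,0,0.006],[0.2,0,0,0.001,0.012],[0.2,0,0,0.001,0.018]]' >/dev/null;  python3 tq.py
```

```text
t22.75 yaw 0.968 Tz 0.218 sd 0.024 Txy [1.27 0.44] F [-1.6  4.9  7.3] Ftool [ 3.1 -4.  -7.3] z 0.1610 xy [ 0.6075 -0.0496] w 0.0272 q7 -0.77
```

```bash
python3 -m crank '[[0.2,0,0,0,0.006],[0.2,0,0,0.001,0.012],[0.2,0,0,0.001,0.016]]' >/dev/null;  python3 tq.py
```

```text
t23.43 yaw 0.917 Tz 0.214 sd 0.013 Txy [1.27 0.4 ] F [-1.6  4.9  7.2] Ftool [ 2.9 -4.2 -7.2] z 0.1609 xy [ 0.6075 -0.0496] w 0.0269 q7 -0.81
```

```bash
sed -i 's/range(6)/range(5)/' tq.py; python3 -m crank '[[0.2,0,0,0,0.006],[0.2,0,0,0.001,0.012],[0.2,0,0,0.001,0.018]]' >/dev/null;  python3 tq.py
```

```text
t24.05 yaw 0.861 Tz 0.213 sd 0.010 Txy [1.31 0.37] F [-1.9  5.   6.8] Ftool [ 2.6 -4.7 -6.8] z 0.1607 xy [ 0.6076 -0.0496] w 0.0272 q7 -0.86
```

```bash
python3 -m crank '[[0.2,0,0,0,0.006],[0.2,0,0,0.001,0.012],[0.2,0,0,0.001,0.018]]' >/dev/null;  python3 tq.py
```

```text
t24.68 yaw 0.804 Tz 0.212 sd 0.029 Txy [1.3  0.33] F [-0.9  5.5  6.2] Ftool [ 3.4 -4.4 -6.2] z 0.1606 xy [ 0.6076 -0.0495] w 0.0273 q7 -0.91
```

```bash
python3 -m crank '[[0.2,0,0,0,0.006],[0.2,0,0,0.001,0.012],[0.2,0,0,0.001,0.016]]' >/dev/null;  python3 tq.py
```

```text
t25.30 yaw 0.754 Tz 0.202 sd 0.022 Txy [1.32 0.25] F [-1.   4.9  6.6] Ftool [ 2.6 -4.3 -6.6] z 0.1604 xy [ 0.6076 -0.0495] w 0.0269 q7 -0.96
```

```bash
python3 -m crank '[[0.2,0,0,0,0.006],[0.2,0,0,0.001,0.012],[0.2,0,0,0.001,0.018]]' >/dev/null;  python3 tq.py
```

```text
t25.93 yaw 0.697 Tz 0.206 sd 0.031 Txy [1.32 0.24] F [-0.8  4.9  6.3] Ftool [ 2.6 -4.3 -6.3] z 0.1603 xy [ 0.6077 -0.0495] w 0.0274 q7 -1.00
```

```bash
python3 -m crank '[[0.2,0,0,0,0.006],[0.2,0,0,0.001,0.012],[0.2,0,0,0.001,0.018]]' >/dev/null;  python3 tq.py
```

```text
t26.55 yaw 0.641 Tz 0.228 sd 0.046 Txy [1.34 0.18] F [-0.9  5.3  5.9] Ftool [ 2.5 -4.8 -5.9] z 0.1601 xy [ 0.6077 -0.0495] w 0.0270 q7 -1.05
```

```bash
python3 -m crank '[[0.2,0,0,0,0.006],[0.2,0,0,0.001,0.012],[0.2,0,0,0.001,0.016]]' >/dev/null;  python3 tq.py
```

```text
t27.18 yaw 0.591 Tz 0.216 sd 0.030 Txy [1.36 0.12] F [-0.4  4.8  6.1] Ftool [ 2.4 -4.2 -6.1] z 0.1600 xy [ 0.6078 -0.0495] w 0.0271 q7 -1.10
```

```bash
python3 -m crank '[[0.2,0,0,0,0.006],[0.2,0,0,0.001,0.012],[0.2,0,0,0.001,0.018]]' >/dev/null;  python3 tq.py
```

```text
t27.80 yaw 0.534 Tz 0.229 sd 0.039 Txy [1.35 0.09] F [-0.2  5.1  5.5] Ftool [ 2.4 -4.5 -5.5] z 0.1598 xy [ 0.6078 -0.0495] w 0.0272 q7 -1.14
```

```bash
python3 -m crank '[[0.2,0,0,0,0.006],[0.2,0,0,0.001,0.012],[0.2,0,0,0.001,0.016]]' >/dev/null;  python3 tq.py
```

```text
t28.43 yaw 0.484 Tz 0.249 sd 0.019 Txy [1.37 0.06] F [-0.1  5.2  5.5] Ftool [ 2.3 -4.6 -5.5] z 0.1597 xy [ 0.6079 -0.0494] w 0.0271 q7 -1.19
```

Climbing may be starting (0.249 against ~0.213 running). I'm going smaller.

```bash
python3 -m crank '[[0.2,0,0,0,0.006],[0.2,0,0,0.001,0.012]]' >/dev/null;  python3 tq.py
```

```text
t28.93 yaw 0.446 Tz 0.246 sd 0.026 Txy [1.39 0.06] F [-0.4  5.3  6.4] Ftool [ 2.  -5.  -6.4] z 0.1596 xy [ 0.608  -0.0494] w 0.0275 q7 -1.22
```

```bash
python3 -m crank '[[0.2,0,0,0,0.006],[0.2,0,0,0.001,0.012]]' >/dev/null;  python3 tq.py
```

```text
t29.43 yaw 0.409 Tz 0.235 sd 0.006 Txy [1.38 0.07] F [-0.5  5.1  6.1] Ftool [ 1.6 -4.9 -6.1] z 0.1596 xy [ 0.6081 -0.0494] w 0.0272 q7 -1.25
```

```bash
python3 -m crank '[[0.2,0,0,0,0.006],[0.2,0,0,0.001,0.012]]' >/dev/null;  python3 tq.py
```

```text
t29.93 yaw 0.371 Tz 0.240 sd 0.024 Txy [1.37 0.06] F [-0.1  5.1  6.5] Ftool [ 1.8 -4.8 -6.5] z 0.1594 xy [ 0.6081 -0.0494] w 0.0273 q7 -1.28
```

```bash
python3 -m crank '[[0.2,0,0,0,0.006],[0.2,0,0,0.001,0.012]]' >/dev/null;  python3 tq.py
```

```text
t30.43 yaw 0.333 Tz 0.265 sd 0.017 Txy [1.38 0.07] F [-0.5  5.6  6.9] Ftool [ 1.4 -5.5 -6.9] z 0.1593 xy [ 0.6082 -0.0494] w 0.0277 q7 -1.32
```

```bash
python3 -m crank '[[0.2,0,0,0,0.006],[0.2,0,0,0.001,0.012]]' >/dev/null;  python3 tq.py
```

```text
t30.93 yaw 0.296 Tz 0.268 sd 0.025 Txy [1.35 0.08] F [-0.   5.6  6.7] Ftool [ 1.6 -5.3 -6.7] z 0.1593 xy [ 0.6082 -0.0494] w 0.0273 q7 -1.35
```

```bash
python3 -m crank '[[0.2,0,0,0,0.006],[0.2,0,0,0.001,0.01]]' >/dev/null;  python3 tq.py
```

```text
t31.43 yaw 0.264 Tz 0.297 sd 0.040 Txy [1.39 0.05] F [-0.3  5.2  7.6] Ftool [ 1.1 -5.1 -7.6] z 0.1592 xy [ 0.6083 -0.0494] w 0.0275 q7 -1.38
```

```bash
python3 -m crank '[[0.2,0,0,0,0.006],[0.2,0,0,0.001,0.012]]' >/dev/null;  python3 tq.py
```

```text
t31.93 yaw 0.227 Tz 0.291 sd 0.021 Txy [1.38 0.03] F [-0.2  5.1  7.9] Ftool [ 1.  -5.1 -7.9] z 0.1591 xy [ 0.6084 -0.0494] w 0.0272 q7 -1.41
```

```bash
python3 -m crank '[[0.2,0,0,0,0.006],[0.2,0,0,0.001,0.012]]' >/dev/null;  python3 tq.py
```

```text
t32.42 yaw 0.189 Tz 0.310 sd 0.027 Txy [1.36 0.04] F [-0.4  4.7  7.9] Ftool [ 0.5 -4.7 -7.9] z 0.1590 xy [ 0.6084 -0.0495] w 0.0273 q7 -1.44
```

```bash
python3 -m crank '[[0.2,0,0,0,0.006],[0.2,0,0,0.001,0.012],[0.2,0,0,0.001,0.018]]' >/dev/null;  python3 tq.py
```

```text
t33.05 yaw 0.132 Tz 0.342 sd 0.017 Txy [ 1.34 -0.01] F [0.1 5.1 7.9] Ftool [ 0.8 -5.  -7.9] z 0.1589 xy [ 0.6085 -0.0495] w 0.0275 q7 -1.49
```

```bash
python3 -m crank '[[0.2,0,0,0,0.006],[0.2,0,0,0,0.012],[0.2,0,0,0,0.012],[0.2,0,0,0,0.012]]' >/dev/null;  python3 tq.py
for i in 1 2 3 4; do python3 -m crank '[[0.2,0,0,0,0]]' >/dev/null; python3 -c "
from h import *
print(np.round(env.sense()['ft_torque'][2],3))"; done
```

```text
t33.80 yaw 0.095 Tz 0.334 sd 0.038 Txy [ 1.33 -0.05] F [0.1 4.8 6.9] Ftool [ 0.6 -4.8 -6.9] z 0.1588 xy [ 0.6085 -0.0495] w 0.0274 q7 -1.52
0.402
0.339
0.366
0.351
```

The torque averages 0.348 N m over 9 readings, against ~0.216 running (+0.13, roughly 44 N). Releasing.

```bash
python3 -m crank '[[0.6,0,0,0,0],[0.6,0,0,0,0],[0.6,0,0,0,0],[0.6,0,0,0,0]]'
python3 -m crank '[[0.6,0,0,-0.15,0],[0.6,0,0,-0.4,0],[0.6,0,0,-0.7,0],[0.6,0,0,-0.7,0],[0.6,0,0,-0.7,0]]'
python3 - <<'E'
from h import *
go([.607,-.051,.25])
s=env.sense(); w=read_camera("wrist")[:,:,::-1]; sc=read_camera("scene")[:,:,::-1]; cv2.imwrite("pics/w7.png",w); cv2.imwrite("pics/s7.png",sc)
k=[.607,-.0515,.186]; print([proj(n,p,s).round(1) for n,p in (("wrist",k),("wrist",[.640,-.161,.14]),("scene",[.640,-.161,.14]))])
cv2.imwrite("pics/c7.png",np.hstack([cv2.resize(w,(400,300)),crop(sc,190,180,133,100,3)[:300,:399]]))
E
```

```text
time_s: 34.85
ee_pos: [0.6064, -0.0512, 0.1569]
ee_rot: [0.999, 0.046, -0.0, 0.0]
contact_force: [-0.3, -0.1, 0.9]
gripper_width: 0.0531
time_s: 35.48
ee_pos: [0.606, -0.0509, 0.2615]
ee_rot: [0.999, 0.046, -0.001, 0.0]
contact_force: [-0.2, 0.1, 0.0]
gripper_width: 0.0527
t35.48 frac [0.0063 0.0012 0.0766] roll 0 yaw0 0.0928 F [-0.2  0.1  0. ] T [-0.001  0.018  0.035] w 0.0527 pos [ 0.606  -0.0509  0.2615] q [ 0.08  0.46 -0.09  1.64  0.05  1.05 -1.51]
[array([319.4, 258.1]), array([470.1, 209.9]), array([211.5, 228.4])]
```

View pics/c7.png

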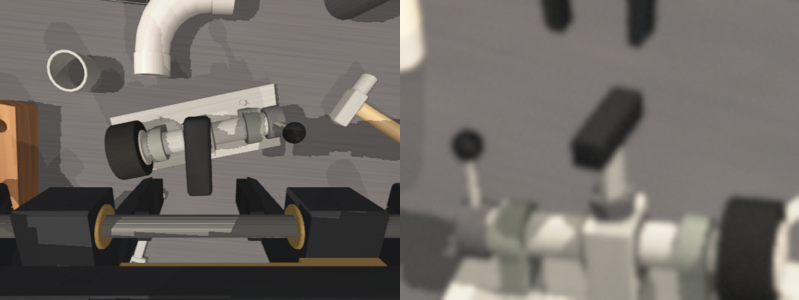

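The key stands upright in the screw. The lever ball is at wrist (469,210), matching the upright prediction (470,210), and the gripper is clear. Handing in.

```bash
python3 -c "
from plant import workorder; print(workorder.hand_in())"
```

```text
the job is handed in; nothing more can be done
None
```

I finished the job and handed it in at about 35 s of the 72 s allowed; no verdict was reported. The flat faces up at the screw, the thicker key stands seated in the socket with the screw bitten on the flat, and the gripper is clear of everything.

- **Shaft:** I swung the lever upright with the gripper on the ball. The first check put it about 0.02–0.03 rad short of upright. The final view agreed with upright to about 1 pixel.
- **Key:** I took the larger black key from the rack and seated it fully. It reached about 14 mm deep and bottomed with about 7 N pushing back. The last picture shows it standing in the screw with nothing touching it.
- **Bite:** I turned the screw clockwise by about 1.8 rad at the handle, including the play. It ran at about 0.21–0.22 N m, and the torque climbed to an average of 0.35 N m before I let go. That is about 0.13 N m above running, roughly 44 N on the flat by estimate.
- **Doubtful readings:** Single torque readings were noisy, by about 0.03 N m. Running torque drifted up to about 0.24 N m just before the climb, which would put the bite nearer 35 N, still inside 30–70 N. The contact force itself can't be measured directly.
- **Other things on the bench:** I touched none of them. The thinner key and the tools were not re-measured at the end.

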